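# Bolt the arm onto the spoon rest

### The arm

A 6-joint arm with a two-finger parallel gripper is mounted at the origin on a cart in front of the work surface, level with it; the furniture and walls round the work are solid. World frame = base frame: x ahead of the robot, y to its left, z up, the work surface at z = 0. Lengths are in mm, angles in degrees, forces in N, time in s.
With the tool pointing down it reaches from about 350 to 850 mm from the base axis. Payload 8.1 kg.
Tool frame: the origin (TCP) lies between the finger pads; the fingertips stand 22 mm ahead of it and the grasp point (between the pads) lies 3 mm ahead of it; z points along the fingers, y is the line along which they close (so a half turn about z gives the same grasp; the last joint's range is limited). The gripper opens to 85 mm and grips with 20 to 120 N. Pads are 22 mm wide; open, the fingers measure 114 mm over their backs; the gripper's body (76 mm by 85 mm) begins 54 mm behind the grasp point. The pads swing forward as they close: fully open they stand 13 mm farther back than shut.
Start: joints at [63.919, 7.471, 85.268, -0, 87.261, -4.893], TCP at [216.836, 559.453, 232.692] pointing down, gripper open.
Joint ranges: [-169.43, 169.43], [-51.17, 129.36], [1.28, 143.12], [-76.62, 256.62], [0, 156.53], [-152.29, 152.29]. Speed limits (degrees/s): [136.94, 136.94, 159.86, 180, 180, 180].

### API

Orientations are given as [roll, pitch, yaw] about the fixed x, y, z axes, in that order (R = Rz(yaw) Ry(pitch) Rx(roll)).
In Python, from bench import sense, snapshot, calibration, hand_in gives the robot as it stands.
- The arm moves only by the shell command python3 -m crank 'ROWS' [FORCE]. ROWS is JSON, a list of rows, each a list of 5 numbers: the shift along the tool's x, y, z in cm, then the turn about the tool's z in rad, then the finger opening in cm, from 0 to 8.54. A call has 1 to 20 rows; each row is the pose to reach, as a shift and turn from the pose commanded when the call began, along the tool's axes at that moment; what a row does not reach only later rows make up. A row lasts 1/10 s, in which the tool goes at most 50 mm and 8.59 degrees, less where a joint would pass 70% of its speed; a pose out of reach is approached as far as the arm can. A call with a gripper value outside its range is refused whole. The fingers move at their own pace and stop on an object; FORCE is the grip in N (left out, the last holds). Time passes only in rows, so rows that repeat a pose let the fingers close. It gives the time, the measured TCP pose, the force, the opening and the grip force at its end, in the units of the state.
- sense(): the state, without advancing time (a new reading comes with each control period).
- snapshot(name): name is "scene" or "top" or "wrist"; returns (picture, depth): 480x640x3 uint8, red, green, blue; 480x640 float32, mm along the optical axis (not along the pixel's ray), 0 where there is no reading.
- calibration(name): a dict with "fovy" (degrees; the focal length in pixels is half the picture's height over the tangent of half this angle, whatever the lens; pixels are square), "cx", "cy" (the principal point, pixels), "rvec" (rotation vector, rad) and "tvec" (3), from world to camera coordinates, as OpenCV has them; the wrist camera has in their place "tool_from_camera" (4x4, takes a point from camera to tool coordinates, whose origin is the TCP and whose axes are the flange's). Camera axes: x right, y down, z forward; pixel columns grow to the right and rows downward; lengths in mm; the calibration is good to about 2 mm. A picture is of the moment at which its call begins: read the wrist's pose just before it. calibration takes no time and is no camera call.
- hand_in(): hands the job in; it is judged then, once.
The state is a dict: "time": time; "joint_pos": joint angles; "qd": joint speeds; "joint_efforts": joint torques, N m; "tool_pos": TCP position; "tcp_rot": TCP orientation; "ft_force": force on the tool from outside, world axes, zero at the start; "wrist_torque": the same for the moment, N m; "finger_gap": finger opening in mm; "grip_force": force on a finger pad.
Only numpy, scipy, OpenCV 4.12 (cv2) and the standard library are available. Lean on these libraries where they do the work, as an engineer would, in place of code of your own. Each camera call takes 0.05 s, during which the arm holds its last target. There are 200 camera calls.

### The job

Put the spoon rest together. Lay the loose flat arm on the two posts of the foot, cradle pins up and towards the plain narrow post, so that its hole lines up with the hole in the wide post, and let go of it. Then push the larger thumbscrew down through both holes until its collar sits flush on the arm; leave the small thumbscrew in its block.

Things in the scene. Friction and masses are not known exactly. Their poses are not given: they have to be found in the camera images.
- foot: Fixed steel foot: base plate 200 x 76 x 8 mm (x -52 to +148) and two posts, level tops 50 mm above the cooker top (z = +50 mm): wide post 60 x 60 mm with an upright hole 24 mm wide, 42 mm deep; plain narrow post 30 mm long, 60 mm wide, centred at x = +100 mm; open gap between. Origin: on the hole's axis at cooker-top level; x points to the narrow post, z up.
- bar: Loose arm: flat wooden bar 170 x 40 x 16 mm, 0.22 kg, lying flat; through hole 24 mm wide near one end, two upright pins (8 mm thick, 23 mm tall above the bar) at x = +125 mm. Origin: hole centre at the underside; x along the bar to the pins, z up. It spans x -35 to +135, y -20 to +20, z 0 to 16 mm; centre of mass x = +52 mm: grip it there across its 40 mm width.
- screw: Larger thumbscrew, 0.07 kg: black fluted knob 32 mm wide (z +5 to +34 mm), steel collar 36 mm wide (z 0 to 5), shank 12 mm wide, 40 mm long below, last 8 mm tapered to 5 mm. Pushes in, no turning. Stands upright in one of two 14 mm holes, 70 mm apart, of a fixed wooden block 130 x 56 x 50 mm, collar on its top. Origin: centre of collar's underside; z up.
- small_screw: Small thumbscrew, 0.03 kg, upright in the block's other hole, 70 mm along the block from the larger: black knob 18 mm wide on a 20 mm collar, 26 mm tall above the block. Its collar would slip through the 24 mm holes: not wanted. Origin: centre of the collar's underside, z up.
Things that resemble listed ones, but are neither listed nor needed, are in the scene too. Leave any pink or yellow look-alike of the screw alone.

How it is judged:
By the outcome, as a careful person would: the job done as asked, in the order asked, and still so for the second after the job is handed in, with the robot touching nothing.
It also fails if it takes over 54 s, if anything falls off the work surface, if the arm or the gripper's body presses on something with over 40 N, if the wrist force passes 120 N, or if a joint passes its speed limit or range.

## Working session

There is one attempt and no reset: what is moved stays moved. The work goes in short steps, Python scripts to look and compute and a shell command to move; the robot and the scene stay as the last step left them, time stands still between calls to the robot, and variables do not carry over. Pictures are saved under pics/ and viewed, at most 10 in all, crops included, and the job is handed in when it is done.

```bash
mkdir -p pics; ls
cat > h.py <<'E'
import numpy as np, cv2
from bench import sense, snapshot, calibration
from scipy.spatial.transform import Rotation as R
def K(c): 
    f=240/np.tan(np.radians(c['fovy']/2)); return f
def cam(name):
    c=calibration(name)
    if name=='wrist':
        s=sense(); T=np.eye(4); T[:3,:3]=R.from_euler('xyz',s['tcp_rot'],degrees=True).as_matrix(); T[:3,3]=s['tool_pos']
        M=T@np.array(c['tool_from_camera'])
    else:
        W=np.eye(4); W[:3,:3]=cv2.Rodrigues(np.array(c['rvec'],float))[0]; W[:3,3]=np.ravel(c['tvec']); M=np.linalg.inv(W)
    return c,M
def shoot(name,fn):
    c,M=cam(name); p,d=snapshot(name); cv2.imwrite(fn+'.png',p[:,:,::-1]); np.savez(fn+'.npz',d=d,M=M,f=K(c),cx=c['cx'],cy=c['cy'],p=p)
def ray(fn,u,v):
    z=np.load(fn+'.npz'); r=z['M'][:3,:3]@np.array([(u-z['cx'])/z['f'],(v-z['cy'])/z['f'],1]); return z['M'][:3,3],r
def atz(fn,u,v,h):
    o,r=ray(fn,u,v); return o+r*(h-o[2])/r[2]
def cloud(fn):
    z=np.load(fn+'.npz'); v,u=np.mgrid[:480,:640]; d=z['d']
    P=np.stack([(u-z['cx'])/z['f']*d,(v-z['cy'])/z['f']*d,d],-1)@z['M'][:3,:3].T+z['M'][:3,3]; P[d==0]=np.nan; return P
E
python3 - <<'E'
from h import *
for n in ['scene','top']: shoot(n,'pics/'+n+'0')
s=sense();print(s); print(calibration('wrist'),calibration('top'))
E
```

```text
pics
{'time': 0.1, 'joint_pos': array([ 6.39183783e+01,  7.51167686e+00,  8.53242638e+01, -7.71783876e-04,
        8.72620672e+01, -4.89373387e+00]), 'qd': array([ 0.02116369,  0.01038028, -0.17893483,  0.03278733, -0.03641823,
        0.03405692]), 'joint_efforts': array([ 1.07013580e-03, -5.70949888e+01, -5.01941836e+01, -2.66011320e-04,
        8.15120788e-03,  6.24863446e-05]), 'tool_pos': array([216.62381699, 558.98832863, 231.72826391]), 'tcp_rot': array([-1.79902284e+02, -7.59282551e-03,  1.58812143e+02]), 'ft_force': array([-0.73006315, -0.08259872, -0.43705642]), 'wrist_torque': array([ 0.00483711, -0.00334989, -0.01249511]), 'grip_force': 0.0, 'finger_gap': 85.34554505599525}
{'fovy': 70.82578320488902, 'cx': 320.26721467756494, 'cy': 238.8696778616726, 'tool_from_camera': array([[-1.17443943e-04, -9.62764468e-01, -2.70341572e-01,
         6.92146472e+01],
       [ 9.99999958e-01, -4.15289521e-05, -2.86531363e-04,
         6.64872594e-01],
       [ 2.64635213e-04, -2.70341594e-01,  9.62764433e-01,
        -1.40849240e+02],
       [ 0.00000000e+00,  0.00000000e+00,  0.00000000e+00,
         1.00000000e+00]])} {'fovy': 53.15229204739646, 'cx': 314.3480207248429, 'cy': 233.08048120157176, 'rvec': array([ 2.20198798, -2.15930515,  0.11032625]), 'tvec': array([ -4.63571148, 531.27432283, 862.11764094])}
```

View pics/top0.png

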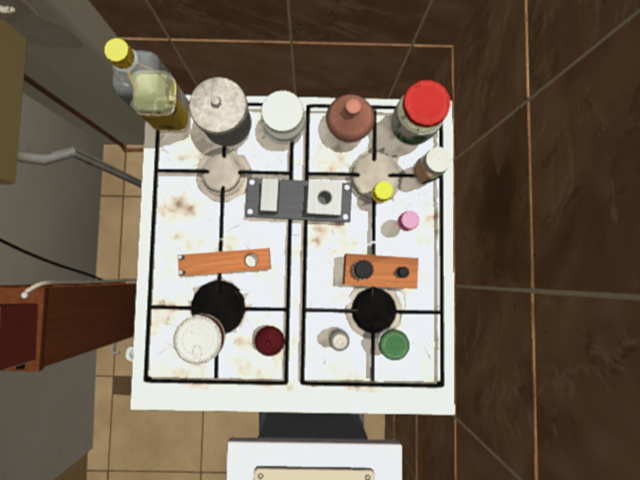

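View pics/scene0.png

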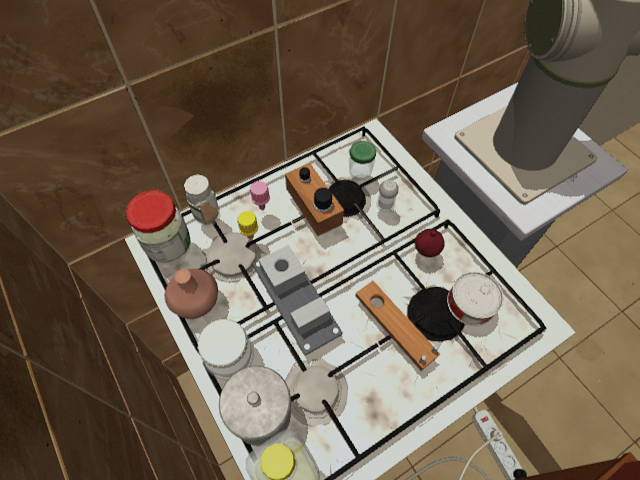

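The top view shows the bar with its hole at (251,261) and pins at (181,257..272). The foot has its hole at (324,198) and narrow post at (270,195). The block has the larger screw at (362,269) and the small one at (402,272). The yellow and pink look-alikes are at (383,190) and (408,220).

Run:
```python
from h import *
P=cloud('pics/top0')
for n,(u,v) in dict(barA=(265,259),barB=(200,264),barM=(225,262),wide=(312,190),wide2=(335,210),narrow=(270,195),basep=(290,200),knob=(362,269),small=(402,272),block=(382,280),surf=(230,290),vase=(350,105),pan=(215,95),yellow=(383,190),pink=(408,220)).items(): print(n,P[v,u].round(1))
def rect(u0,u1,v0,v1,z0,z1):
    Q=P[v0:v1,u0:u1].reshape(-1,3); Q=Q[(Q[:,2]>z0)&(Q[:,2]<z1)]; z=np.median(Q[:,2])
    print(len(Q),z,cv2.minAreaRect(Q[:,:2].astype(np.float32)))
rect(172,278,243,282,8,40); rect(300,345,175,215,40,60); rect(258,282,175,217,40,60); rect(335,425,248,295,42,58)
for a in [(251,261,16),(324,198,50),(183,257,38),(182,272,38)]: print(a,atz('pics/top0',*a).round(1))
```

```text
barA [482.1  96.4  13. ]
barB [470.5 216.9  11.2]
barM [474.9 169.1  20.3]
wide [606.5  11.8  52.7]
wide2 [571.8 -30.5  46.9]
narrow [596.2  87.3  50.1]
basep [594.6  52.8   8. ]
knob [465.8 -76.3  84.5]
small [ 462.1 -146.7   75.2]
block [ 447.5 -115.9   49.9]
surf [422.9 163.   -9.9]
vase [749.2 -51.1  97.3]
pan [759.8 182.4 101.7]
yellow [ 605.6 -113.3   72.1]
pink [ 552.9 -156.9   75.2]
1874 15.642651487802368 ((475.2126159667969, 172.47996520996094), (40.10649108886719, 170.56124877929688), 5.4781012535095215)
980 49.73852101087749 ((593.773193359375, -10.7984619140625), (60.047508239746094, 60.10311508178711), 88.2780990600586)
558 49.474539034976544 ((597.159423828125, 89.09065246582031), (30.018707275390625, 60.25943374633789), 88.07780456542969)
1873 50.05246635424919 ((463.355712890625, -114.81989288330078), (130.14749145507812, 55.9576301574707), 87.43762969970703)
(251, 261, 16) [477.7 121.9  16. ]
(324, 198, 50) [592.8 -10.2  50. ]
(183, 257, 38) [481.9 241.9  38. ]
(182, 272, 38) [455.  242.5  38. ]
```

```bash
cat >> h.py <<'E'
def go(x,y,z,yaw):
    s=sense(); r=s['tcp_rot']; M=R.from_euler('xyz',r,degrees=True).as_matrix(); d=M.T@(np.array([x,y,z])-s['tool_pos'])/10
    print('shift cm',d.round(2),'turn rad',round(np.radians((r[2]-yaw+90)%180-90),3),'now',s['time'],s['tool_pos'].round(1),r.round(1))
E
python3 -c "
from h import *
go(475,174.5,160,95.5)"
```

```text
shift cm [-37.99 -26.5    7.21] turn rad 1.105 now 0.1 [216.6 559.  231.7] [-179.9   -0.   158.8]
```

```bash
python3 -m crank '[[-38,-26.5,7.2,1.105,8.5],[-38,-26.5,7.2,1.105,8.5],[-38,-26.5,7.2,1.105,8.5],[-38,-26.5,7.2,1.105,8.5],[-38,-26.5,7.2,1.105,8.5],[-38,-26.5,7.2,1.105,8.5],[-38,-26.5,7.2,1.105,8.5],[-38,-26.5,7.2,1.105,8.5],[-38,-26.5,7.2,1.105,8.5],[-38,-26.5,7.2,1.105,8.5],[-38,-26.5,7.2,1.105,8.5],[-38,-26.5,7.2,1.105,8.5],[-38,-26.5,7.2,1.105,8.5],[-38,-26.5,7.2,1.105,8.5]]' 40
python3 -c "
from h import *
go(475,174.5,24,95.5); shoot('wrist','pics/w1')"
```

```text
time: 1.5
tool_pos: [474.9, 176.2, 160.9]
tcp_rot: [180.0, -0.0, 95.6]
ft_force: [0.1, -0.4, -0.7]
finger_gap: 85.2
grip_force: 0.0
shift cm [-1.700e-01 -1.000e-02  1.369e+01] turn rad 0.002 now 1.5 [474.9 176.2 160.9] [180.   -0.   95.6]
```

View pics/w1.png

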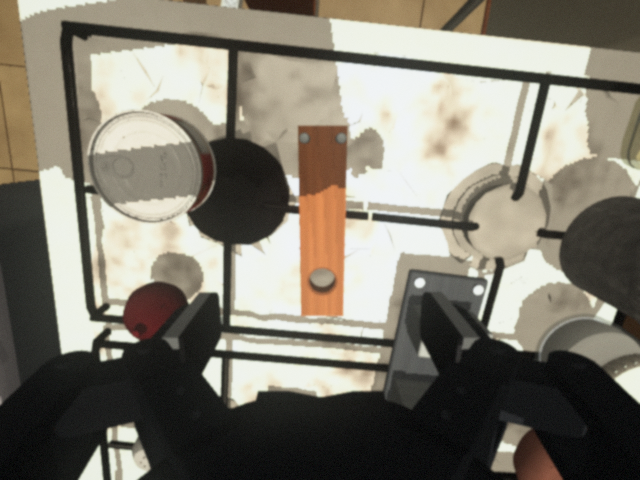

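The wrist view shows the bar straight and upright, hole at (321,279) and pins at (304,138) and (341,138). I'll cross-check with the depth.

Run:
```python
from h import *
print(atz('pics/w1',321.5,279,16).round(1),[atz('pics/w1',u,137,39).round(1) for u in (304,341)], atz('pics/w1',420,283,8),atz('pics/w1',479,291,8))
P=cloud('pics/w1')[110:325,290:355].reshape(-1,3); P=P[(P[:,2]>9)&(P[:,2]<24)]
print(np.median(P[:,2]),cv2.minAreaRect(P[:,:2].astype(np.float32)))
```

```text
[480.4 127.7  16. ] [array([455.2, 249. ,  39. ]), array([482.6, 251.7,  39. ])] [573.12814928 129.40019095   8.        ] [630.06147828 126.77884178   8.        ]
15.566619094914529 ((476.19866943359375, 175.4532012939453), (40.072364807128906, 170.27662658691406), 5.490342140197754)
```

```bash
python3 -m crank '[[0,0.05,5,0,8.5],[0,0.05,10,0,8.5],[0,0.05,13,0,8.5],[0,0.05,13.8,0,8.5],[0,0.05,13.8,0,8.5],[0,0.05,13.8,0,2],[0,0.05,13.8,0,2],[0,0.05,13.8,0,2],[0,0.05,13.8,0,2],[0,0.05,13.8,0,2],[0,0.05,13.8,0,2],[0,0.05,13.8,0,2],[0,0.05,13.8,0,2],[0,0.05,13.8,0,2]]' 50
```

```text
time: 2.95
tool_pos: [475.8, 175.0, 22.6]
tcp_rot: [-180.0, 0.0, 95.5]
ft_force: [-1.0, 0.3, 0.6]
finger_gap: 20.1
grip_force: 0.0
```

```bash
python3 -m crank '[[0,0,-3,0,2],[0,0,-6,0,2],[0,0,-8,0,8.5],[0,0,-8,0,8.5],[0,0,-8,0,8.5]]'
python3 -c "
from h import *
shoot('wrist','pics/w2');shoot('scene','pics/s2')"
python3 - <<'E'
import cv2,numpy as np
a=cv2.imread('pics/w2.png');b=cv2.imread('pics/s2.png')
cv2.imwrite('pics/c2.png',np.hstack([cv2.resize(a,(400,300)),cv2.resize(b,(400,300))]))
E
```

```text
time: 3.45
tool_pos: [476.2, 175.1, 102.9]
tcp_rot: [179.9, -0.0, 95.5]
ft_force: [-1.1, -0.1, -0.1]
finger_gap: 63.1
grip_force: 0.0
```

View pics/c2.png

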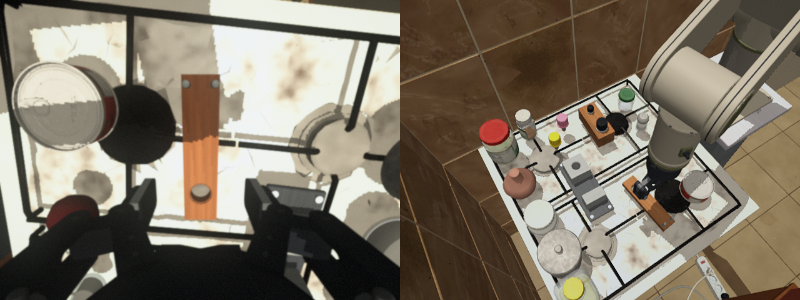

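The view shows the bar still lying in place with its hole at about (320,305) in full-size pixels, so the fingers closed without catching it. I'll measure the bar again, plus the fingertips.

```bash
python3 - <<'E'
from h import *
P0=cloud('pics/w2')
P=P0[105:360,280:360].reshape(-1,3); P=P[(P[:,2]>9)&(P[:,2]<24)]
print(np.median(P[:,2]),cv2.minAreaRect(P[:,:2].astype(np.float32)))
P=cloud('pics/s2'); p=np.load('pics/s2.npz')['p']
d=np.hypot(P[...,0]-476,P[...,1]-175); m=(d<70)&(P[...,2]>40)&(P[...,2]<140)
print('lowest finger z',np.percentile(P[...,2][m],[0,1,5,20]))
for q in (0,1,3): print(P[m][np.argsort(P[...,2][m])][q*5])
E
python3 -m crank '[[0,0,4,0,5],[0,0,7.5,0,5],[0,0,7.5,0,5],[0,0,7.5,0,5],[0,0,7.5,0,5],[0,0,7.5,0,5]]'
python3 -c "
from h import *
shoot('scene','pics/s3');shoot('wrist','pics/w3')
a=cv2.imread('pics/s3.png')[200:400,380:560];b=cv2.imread('pics/w3.png')
cv2.imwrite('pics/c3.png',np.hstack([cv2.resize(a,(360,400),interpolation=2),cv2.resize(b,(440,400))]))
"
```

```text
15.621751019515102 ((476.21148681640625, 175.41619873046875), (40.27394485473633, 170.42877197265625), 5.489755153656006)
lowest finger z [107.67016816 108.24501505 110.25236734 114.16588208]
[439.9457985  179.31920188 107.67016816]
[440.0587513  180.9241263  110.84790915]
[439.86470946 181.59356767 115.65501294]
time: 4.15
tool_pos: [477.5, 175.5, 29.8]
tcp_rot: [179.8, -0.0, 95.5]
ft_force: [-0.1, 0.4, -0.2]
finger_gap: 50.1
grip_force: 0.0
```

View pics/c3.png

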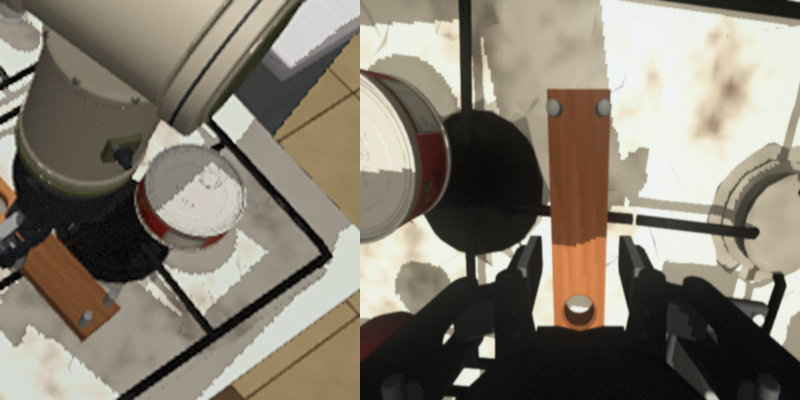

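Run:
```python
from h import *
s=sense(); z=np.load('pics/w3.npz'); P=cloud('pics/w3')
# composite->full: u=(x-360)*640/440, v=y*1.2
for x,y in [(535,243),(530,260),(528,290),(626,243),(632,260),(634,290),(580,270),(520,290),(518,270)]:
    u=int((x-360)*640/440); v=int(y*1.2); print((u,v),P[v,u].round(1), 'rel',(P[v,u]-s['tool_pos']).round(1))
m=(P[...,2]>17)&(P[...,2]<60)&(abs(P[...,1]-175)<40)&(abs(P[...,0]-476)<60)
print(np.percentile(P[...,2][m],[0,1,5,50]))
for lo in range(16,60,4):
  k=m&(P[...,2]>=lo)&(P[...,2]<lo+4); print(lo,k.sum(),P[k].mean(0).round(0))
```

```text
(254, 291) [449.1 185.1  44.9] rel [-28.1   9.6  15.5]
(247, 312) [449.8 184.8  62. ] rel [-27.4   9.3  32.6]
(244, 348) [450.5 174.5  68.5] rel [-26.7  -1.   39.1]
(386, 291) [502.4 189.8  44.3] rel [25.2 14.3 14.9]
(395, 312) [502.3 189.6  61.7] rel [25.1 14.1 32.3]
(398, 348) [503.1 180.2  69.6] rel [25.9  4.8 40.2]
(320, 324) [478.8 156.1  15.7] rel [  1.6 -19.4 -13.7]
(232, 348) [450.2 185.6  85.2] rel [-27.   10.1  55.8]
(229, 324) [445.9 185.2  71.6] rel [-31.3   9.7  42.2]
[17.00530505 17.07381778 32.44090804 48.31008765]
16 113 [475. 184.  17.]
20 0 [nan nan nan]
24 0 [nan nan nan]
28 26 [477. 178.  31.]
32 168 [476. 179.  34.]
36 321 [477. 181.  38.]
40 391 [476. 182.  42.]
44 453 [478. 182.  46.]
48 455 [476. 182.  50.]
52 515 [476. 182.  54.]
56 554 [476. 182.  58.]<stdin>:9: RuntimeWarning: Mean of empty slice.
  ret = um.true_divide(
```

The wrist depth puts the fingertips level with the reported TCP at this opening, not about 18 mm ahead of it. That explains the miss: the fingers closed just above the bar. I'll go 24 mm lower and watch the force.

```bash
python3 -m crank '[[0,0,1.2,0,5],[0,0,2.0,0,5],[0,0,2.4,0,5],[0,0,2.4,0,5],[0,0,2.4,0,3],[0,0,2.4,0,3],[0,0,2.4,0,3],[0,0,2.4,0,3]]' 50
```

```text
time: 5.05
tool_pos: [475.8, 175.1, 3.7]
tcp_rot: [-180.0, 0.0, 95.5]
ft_force: [0.7, -0.6, -1.5]
finger_gap: 38.5
grip_force: 51.3
```

```bash
python3 -m crank '[[0,0,-3,0,3],[0,0,-7,0,3],[0,0,-10,0,3],[0,0,-10,0,3],[0,0,-10,0,3]]'; python3 -c "
from h import *
go(595.5,41.3,104,88.1)"
```

```text
time: 5.55
tool_pos: [476.5, 175.2, 104.4]
tcp_rot: [179.9, -0.0, 95.5]
ft_force: [-0.5, -0.3, -2.6]
finger_gap: 38.9
grip_force: 51.5
shift cm [-14.47  10.56   0.06] turn rad 0.129 now 5.55 [476.5 175.2 104.4] [179.9  -0.   95.5]
```

```bash
python3 -m crank '[[-4,3,0,0.03,3],[-7.5,5.5,0,0.07,3],[-11,8,0,0.1,3],[-13.5,9.9,0,0.129,3],[-14.5,10.6,0,0.129,3],[-14.5,10.6,0,0.129,3],[-14.5,10.6,0,0.129,3],[-14.5,10.6,0,0.129,3],[-14.5,10.6,0,0.129,3]]'; python3 -c "
from h import *
print(sense()['ft_force'])
shoot('wrist','pics/w4');shoot('top','pics/t4')
b=cv2.imread('pics/w4.png'); a=cv2.imread('pics/t4.png')[150:250,220:380]
cv2.imwrite('pics/c4.png',np.hstack([cv2.resize(b,(480,360)),cv2.resize(a,(320,360),interpolation=2)]))"
```

```text
time: 6.45
tool_pos: [594.5, 42.0, 103.5]
tcp_rot: [-180.0, -0.0, 88.2]
ft_force: [-0.6, -0.1, -2.1]
finger_gap: 38.5
grip_force: 51.5
[-0.60360643 -0.13740414 -2.13834647]
```

View pics/c4.png

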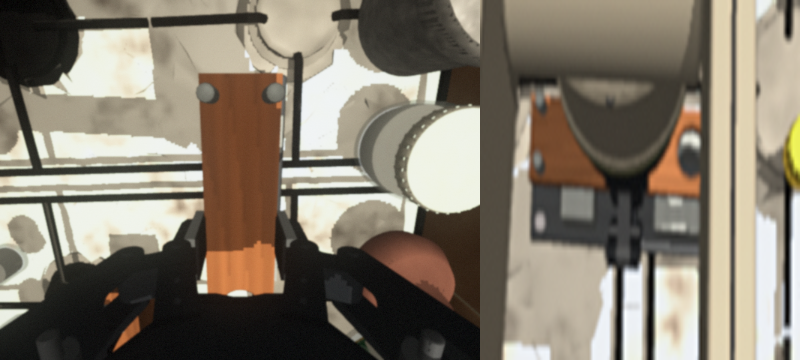

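Left: the bar is held level and square, pins at (205,92) and (272,92) in the composite. Right: its hole shows in the top view at about (325,192) in full pixels, above the wide post.

Run:
```python
from h import *
s=sense()['tool_pos']; print(s)
for n,box in (('w4',(90,400,255,385)),('t4',(165,215,235,350))):
    P=cloud('pics/'+n); Q=P[box[0]:box[1],box[2]:box[3]].reshape(-1,3); Q=Q[(Q[:,2]>103)&(Q[:,2]<125)&(abs(Q[:,0]-595)<25)]
    print(n,len(Q),np.median(Q[:,2]),cv2.minAreaRect(Q[:,:2].astype(np.float32)),Q[:,1].min(),Q[:,1].max(),np.percentile(Q[:,2],[5,95]))
    # centreline slope and tilt
    A=np.c_[Q[:,:2],np.ones(len(Q))]; print('tilt',np.linalg.lstsq(A,Q[:,2],rcond=None)[0][:2])
im=cv2.imread('pics/t4.png'); cv2.imwrite('pics/x.png',im)
h=116
for u,v in ((325,191.7),): print(atz('pics/t4',u,v,h))
z=np.load('pics/t4.npz')['p'][180:205,308:340]; g=z.mean(2).astype(int); print(g)
```

```text
[594.90015342  41.76240363 103.82043915]
w4 28789 115.50249506336908 ((595.3463134765625, 64.45358276367188), (126.29804229736328, 49.97024154663086), 88.16496276855469) 1.62701905244694 128.17025294763855 [114.45896203 116.61216367]
tilt [ 0.00053312 -0.00141417]
t4 896 115.48808156896422 ((593.4633178710938, 53.33531951904297), (142.4309539794922, 40.196617126464844), 87.97564697265625) -17.160762083948264 125.14946109368078 [109.08888822 118.11092091]
tilt [0.03584469 0.0032585 ]
[592.57187941  -9.71883028 116.        ]
[[ 56  57  56  56  56  56  56  56  59  72  83  81  90 137 181 197 197 196
  196 201 208 182 108  60  56  59  87 143 185 204 206 204]
 [ 57  56  56  55  56  55  55  59  69  82  83  81  99 134 150 155 155 155
  156 157 163 146  93  59  57  60  88 143 185 204 206 204]
 [ 57  57  56  56  55  55  58  67  81  84  79  91 116 135 137 135 134 134
  134 135 137 126  88  60  57  60  88 144 186 203 206 205]
 [ 57  57  57  57  56  55  63  79  86  76  77 110 134 139 136 133 129 127
  128 132 135 127  89  60  57  60  89 144 187 204 206 205]
 [ 57  56  57  56  56  61  73  84  78  
[... 2054 characters left out ...]
8  57  60  98 158 194 205 205 204]
 [138 138 138 137 137 137 136 137 136 136 136 136 137 135 132 127 123 122
  124 125 127 117  77  58  58  60  98 159 195 207 206 205]
 [137 139 139 138 138 138 139 139 139 137 137 137 138 138 137 136 136 136
  136 136 133 113  73  58  57  60  97 160 195 206 205 205]
 [120 124 126 125 126 127 133 134 134 134 135 135 134 135 135 136 136 137
  136 136 132 112  72  58  58  59  98 160 195 207 205 205]
 [ 87  94  93  93  93 100 111 110 108 110 111 109 109 110 110 112 115 116
  115 118 118 100  68  59  58  60  98 161 196 206 205 205]
 [ 93  95  88  84  84  97 120 120 119 119 116 106  98  85  76  77  83  81
   82  86  89  77  63  59  58  60 101 163 196 207 206 205]]
```

```bash
python3 -m crank '[[0,0.2,2,0,3],[0,0.2,3.5,0,3],[0,0.2,4.3,0,3],[0,0.2,4.3,0,3],[0,0.2,4.3,0,3]]'
python3 - <<'E'
from h import *
shoot('top','pics/t5')
P=cloud('pics/t5'); Q=P[160:225,230:350].reshape(-1,3)
q=Q[(Q[:,2]>64)&(Q[:,2]<80)&(abs(Q[:,0]-595)<26)&(abs(Q[:,1]-55)<75)]
print('bar',len(q),np.median(q[:,2]),cv2.minAreaRect(q[:,:2].astype(np.float32)),q[:,1].min(),q[:,1].max())
q=Q[(Q[:,2]>42)&(Q[:,2]<58)&(Q[:,0]<576)]; 
for lo,hi in((-60,30),(70,120)):
    w=q[(q[:,1]>lo)&(q[:,1]<hi)]; print('post',len(w),w.min(0),w.max(0))
im=cv2.imread('pics/t5.png')[150:240,225:365]; cv2.imwrite('pics/c5.png',cv2.resize(im,(784,504),interpolation=2))
E
```

```text
time: 7.05
tool_pos: [597.2, 40.9, 60.7]
tcp_rot: [-180.0, 0.0, 88.1]
ft_force: [0.4, -0.4, -1.1]
finger_gap: 38.4
grip_force: 51.4
bar 767 72.5856407212458 ((595.9559326171875, 52.816993713378906), (141.35145568847656, 40.760032653808594), 88.18253326416016) -18.145611194467207 123.76411652664834
post 147 [563.84633313 -17.88959125  42.0458432 ] [575.85070669  20.02631313  57.49788642]
post 88 [567.07101716  75.56855681  42.61983934] [575.99458982 104.95312812  54.38245905]
```

View pics/c5.png

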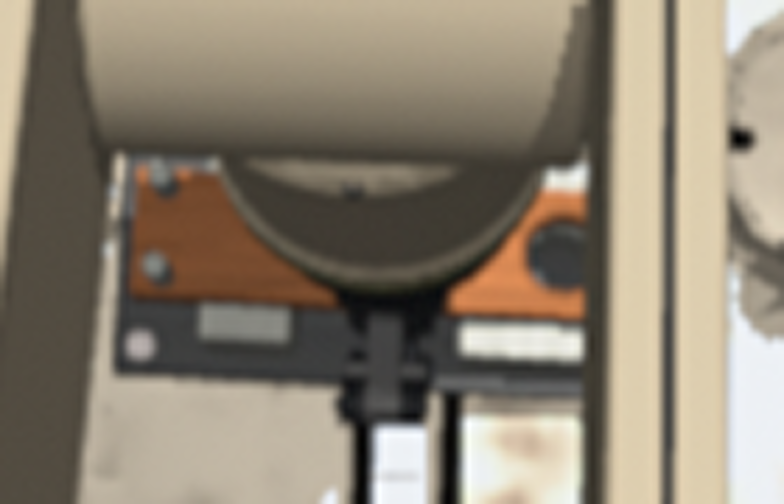

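The bar is over the foot with its hole at composite (562,254) and its edges parallel to the base plate. It needs about 0.5 mm of correction, then about 6.5 mm down.

```bash
python3 -m crank '[[0.05,0,0.4,0,3],[0.05,0,0.6,0,3],[0.05,0,0.66,0,3],[0.05,0,0.68,0,3],[0.05,0,0.68,0,3]]'
```

```text
time: 7.6
tool_pos: [597.3, 41.3, 54.0]
tcp_rot: [180.0, -0.0, 88.1]
ft_force: [0.2, -0.4, -1.1]
finger_gap: 38.4
grip_force: 51.4
```

```bash
python3 -m crank '[[0,0,0.05,0,3],[0,0,0.05,0,3],[0,0,0.05,0,3]]';python3 -m crank '[[0,0,0.05,0,3],[0,0,0.05,0,3],[0,0,0.05,0,3]]'
```

```text
time: 7.9
tool_pos: [597.5, 41.3, 53.6]
tcp_rot: [180.0, -0.0, 88.1]
ft_force: [-0.5, -0.5, -0.3]
finger_gap: 38.5
grip_force: 51.5
time: 8.2
tool_pos: [597.5, 41.3, 53.6]
tcp_rot: [180.0, 0.0, 88.1]
ft_force: [-3.4, -0.3, 5.6]
finger_gap: 38.5
grip_force: 52.2
```

```bash
python3 -m crank '[[0,0,0,0,4.5],[0,0,0,0,6.5],[0,0,0,0,6.5],[0,0,0,0,6.5],[0,0,-2,0,6.5],[0,0,-6,0,6.5],[0,0,-10,0,6.5],[0,0,-10,0,6.5]]'; python3 -c "
from h import *
go(465.5,-77,160,87.5)"
```

```text
time: 9.0
tool_pos: [601.5, 41.3, 160.4]
tcp_rot: [179.3, -0.0, 88.1]
ft_force: [-0.1, 0.3, 0.4]
finger_gap: 64.9
grip_force: 0.0
shift cm [-12.27 -13.2   -0.11] turn rad 0.011 now 9.0 [601.5  41.3 160.4] [179.3  -0.   88.1]
```

```bash
python3 -m crank '[[-4,-4,0,0.01,6.5],[-8,-8.5,0,0.01,6.5],[-11,-11.8,0,0.01,6.5],[-12.3,-12.9,0,0.01,6.5],[-12.3,-12.9,0,0.01,6.5],[-12.3,-12.9,0,0.01,6.5],[-12.3,-12.9,0,0.01,6.5]]'
python3 - <<'E'
from h import *
shoot('wrist','pics/w6'); shoot('top','pics/t6')
go(465.5,-77,160,87.5)
b=cv2.imread('pics/w6.png'); a=cv2.imread('pics/t6.png')[155:235,230:370]
cv2.imwrite('pics/c6.png',np.hstack([cv2.resize(b,(480,360)),cv2.resize(a,(320,360)[::1],interpolation=2)]))
P=cloud('pics/w6').reshape(-1,3); 
for n,z0,z1,r in (('knob',80,90,30),('block',46,54,80)):
    Q=P[(P[:,2]>z0)&(P[:,2]<z1)&(np.hypot(P[:,0]-465,P[:,1]+(77 if r==30 else 113))<r)]
    print(n,len(Q),np.median(Q,0),cv2.minAreaRect(Q[:,:2].astype(np.float32)))
P=cloud('pics/t6').reshape(-1,3); Q=P[(P[:,2]>58)&(P[:,2]<74)&(abs(P[:,0]-595)<26)&(abs(P[:,1]-40)<95)]
print('bar',len(Q),np.median(Q[:,2]),cv2.minAreaRect(Q[:,:2].astype(np.float32)))
E
```

```text
time: 9.7
tool_pos: [464.9, -76.9, 153.0]
tcp_rot: [180.0, -0.0, 87.6]
ft_force: [0.2, -0.2, 0.1]
finger_gap: 65.0
grip_force: 0.0
shift cm [-0.03  0.06 -0.71] turn rad 0.002 now 9.8 [465.  -76.7 152.9] [180.   -0.   87.6]
knob 1791 [465.81621984 -75.64436084  83.48280614] ((465.77655029296875, -76.73995208740234), (33.43160629272461, 32.97572326660156), 31.78717803955078)
block 8137 [ 464.42316195 -113.81274782   49.61822909] ((464.2995910644531, -111.98985290527344), (130.91827392578125, 56.100563049316406), 87.4661636352539)
bar 2014 65.61323440406932 ((596.2008666992188, 38.84370040893555), (169.83438110351562, 40.82024002075195), 88.16618347167969)
```

View pics/c6.png

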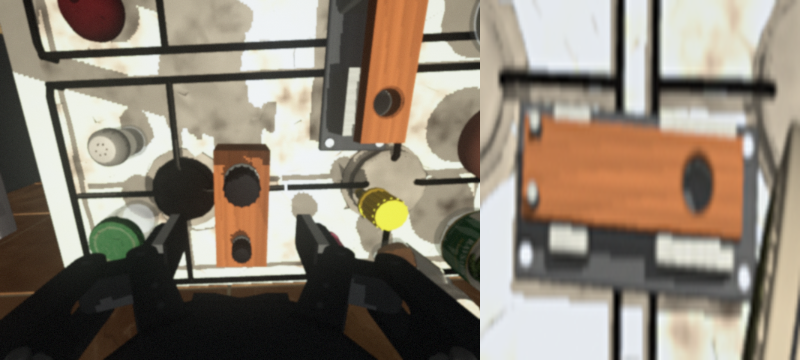

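The bar lies square on both posts. Top-view hole is at (594.6,-11.1) against the foot's (593.8,-10.8). In the wrist picture the screw knob is at composite (241,185) and the bar hole at (388,102).

```bash
python3 - <<'E'
from h import *
P=cloud('pics/w6').reshape(-1,3); 
Q=P[(P[:,2]>60)&(P[:,2]<70)&(abs(P[:,0]-596)<30)&(abs(P[:,1]-40)<90)]; print('bar wrist',len(Q),np.median(Q[:,2]),cv2.minAreaRect(Q[:,:2].astype(np.float32)))
print('hole wrist',atz('pics/w6',517,135.5,66))
P=cloud('pics/t6').reshape(-1,3) if 0 else cloud('pics/top0').reshape(-1,3)
Q=P[(P[:,2]>79)&(P[:,2]<90)&(np.hypot(P[:,0]-465,P[:,1]+77)<30)]; print('knob top',len(Q),cv2.minAreaRect(Q[:,:2].astype(np.float32)))
E
python3 -m crank '[[0,0.08,4,0,6.5],[0,0.08,7,0,6.5],[0,0.08,8.8,0,6.5],[0,0.08,9.3,0,6.5],[0,0.08,9.3,0,6.5],[0,0.08,9.3,0,2],[0,0.08,9.3,0,2],[0,0.08,9.3,0,2],[0,0.08,9.3,0,2],[0,0.08,9.3,0,2]]' 50
```

```text
bar wrist 11928 65.5097560812806 ((595.95654296875, 13.271060943603516), (113.2921142578125, 42.07352066040039), 88.28887176513672)
hole wrist [594.62988403  -7.79992627  66.        ]
knob top 280 ((465.1139831542969, -79.11262512207031), (31.74197006225586, 32.1245002746582), 76.69108581542969)
time: 10.8
tool_pos: [466.4, -77.7, 61.6]
tcp_rot: [179.8, 0.0, 87.5]
ft_force: [-0.2, 0.5, 5.7]
finger_gap: 30.5
grip_force: 49.7
```

```bash
python3 -m crank '[[0,0,-3,0,2],[0,0,-6,0,2],[0,0,-8,0,2],[0,0,-8,0,2],[0,0,-8,0,2]]';python3 -c "
from h import *
go(595.5,-9.3,141.6,87.5)"
```

```text
time: 11.3
tool_pos: [465.5, -77.5, 140.2]
tcp_rot: [179.9, 0.0, 87.5]
ft_force: [-0.5, -0.4, -0.9]
finger_gap: 29.9
grip_force: 52.2
shift cm [ 7.37 12.7  -0.12] turn rad 0.001 now 11.3 [465.5 -77.5 140.2] [179.9   0.   87.5]
```

```bash
python3 -m crank '[[2,3.5,0,0,2],[4,7,0,0,2],[6,10.3,0,0,2],[7,12.1,0,0,2],[7.4,12.7,0,0,2],[7.4,12.7,0,0,2],[7.4,12.7,0,0,2],[7.4,12.7,0,0,2]]'
python3 - <<'E'
from h import *
go(595.5,-9.3,140,87.5); print(sense()['finger_gap'])
shoot('wrist','pics/w7'); shoot('scene','pics/s7'); shoot('top','pics/t7')
b=cv2.imread('pics/w7.png'); a=cv2.imread('pics/s7.png')[170:350,210:370]
cv2.imwrite('pics/c7.png',np.hstack([cv2.resize(b,(480,360)),cv2.resize(a,(320,360),interpolation=2)]))
P=cloud('pics/w7').reshape(-1,3)
Q=P[(P[:,2]>61)&(P[:,2]<70)&(abs(P[:,0]-596)<30)&(abs(P[:,1]-40)<100)]; print('bar wrist',len(Q),np.median(Q[:,2]),cv2.minAreaRect(Q[:,:2].astype(np.float32)))
E
```

```text
time: 12.1
tool_pos: [594.1, -9.5, 139.5]
tcp_rot: [-179.9, 0.0, 87.5]
ft_force: [0.4, -0.3, -0.4]
finger_gap: 30.3
grip_force: 52.2
shift cm [ 0.03  0.13 -0.05] turn rad -0.0 now 12.1 [594.1  -9.5 139.5] [-179.9    0.    87.5]
30.311095642687516
bar wrist 14280 65.59272841203018 ((597.4447021484375, 51.36701202392578), (151.19406127929688, 40.235965728759766), 88.0739974975586)
```

View pics/c7.png

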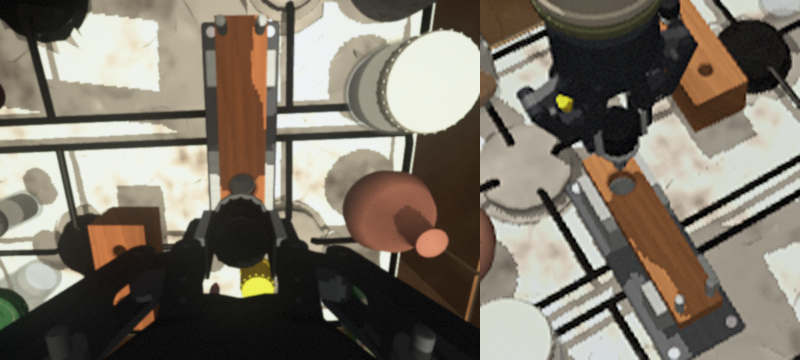

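The screw hangs upright above the bar's hole: hole at composite (620,183) in the scene crop, and just ahead of the knob at (242,185) in the wrist view. I'll lower it into the hole.

```bash
python3 -m crank '[[0.05,0.1,1,0,2],[0.05,0.1,2.5,0,2],[0.05,0.1,3,0,2],[0.05,0.1,3,0,2]]' && python3 -m crank '[[0,0,1,0,2],[0,0,2,0,2],[0,0,2.6,0,2],[0,0,2.8,0,2],[0,0,2.8,0,2]]'
```

```text
time: 12.65
tool_pos: [594.6, -8.3, 107.5]
tcp_rot: [-179.8, -0.0, 87.5]
ft_force: [0.1, -0.9, -0.3]
finger_gap: 30.1
grip_force: 52.2
time: 13.15
tool_pos: [595.9, -8.4, 81.3]
tcp_rot: [-179.9, -0.0, 87.5]
ft_force: [-0.8, 0.9, 0.1]
finger_gap: 30.1
grip_force: 52.2
```

```bash
python3 -m crank '[[0,0,0.2,0,2],[0,0,0.3,0,2],[0,0,0.35,0,2],[0,0,0.35,0,2]]' && python3 -m crank '[[0,0,0.05,0,2],[0,0,0.1,0,2],[0,0,0.1,0,2],[0,0,0.1,0,2]]'
```

```text
time: 13.55
tool_pos: [596.3, -8.4, 78.5]
tcp_rot: [180.0, -0.0, 87.5]
ft_force: [0.2, 0.5, -0.5]
finger_gap: 30.2
grip_force: 52.2
time: 13.95
tool_pos: [596.4, -8.5, 77.9]
tcp_rot: [180.0, 0.0, 87.5]
ft_force: [-2.4, -0.3, 5.6]
finger_gap: 30.2
grip_force: 52.7
```

```bash
python3 -m crank '[[0,0,0.05,0,2],[0,0,0.05,0,2],[0,0,0.05,0,2],[0,0,0.0,0,2],[0,0,0,0,5],[0,0,0,0,5],[0,0,0,0,5],[0,0,0,0,5],[0,0,-3,0,5],[0,0,-7,0,5],[0,0,-11,0,5],[0,0,-14,0,5],[-3,-5,-14,0,6],[-6,-10,-14,0,6],[-9,-14,-14,0,6],[-9,-18,-14,0,6],[-9,-20,-14,0,6],[-9,-20,-14,0,6]]'
python3 - <<'E'
from h import *
shoot('scene','pics/s8'); shoot('top','pics/t8')
b=cv2.imread('pics/t8.png')[150:300,230:430]; a=cv2.imread('pics/s8.png')[150:350,220:380]
cv2.imwrite('pics/c8.png',np.hstack([cv2.resize(b,(480,360)),cv2.resize(a,(320,400),interpolation=2)[:360]]))
P=cloud('pics/t8').reshape(-1,3); Q=P[(P[:,2]>58)&(P[:,2]<74)&(abs(P[:,0]-595)<26)&(abs(P[:,1]-40)<95)]
print('bar',np.median(Q[:,2]),cv2.minAreaRect(Q[:,:2].astype(np.float32)))
Q=P[(P[:,2]>92)&(P[:,2]<108)&(np.hypot(P[:,0]-595,P[:,1]+11)<35)]; print('knob top',len(Q),np.median(Q[:,2]),cv2.minAreaRect(Q[:,:2].astype(np.float32)))
E
```

```text
time: 15.75
tool_pos: [390.4, -90.1, 217.3]
tcp_rot: [180.0, 0.0, 87.4]
ft_force: [0.0, -0.5, 0.2]
finger_gap: 59.9
grip_force: 0.0
bar 65.72986584203699 ((596.1199951171875, 38.81374740600586), (169.97164916992188, 41.1428108215332), 88.24915313720703)
knob top 288 99.59623248347123 ((594.2069702148438, -10.662630081176758), (31.969039916992188, 31.893970489501953), 65.89530181884766)
```

View pics/c8.png

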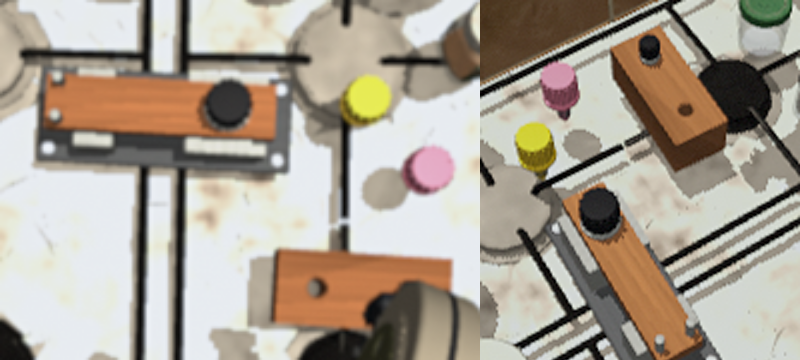

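The screw stands upright at composite (228,103), its knob top at z 99.6, which is the bar top plus 34 mm, so the collar is flush. The bar has not moved, and the small screw is still in its block at (650,48).

```bash
python3 -c "
from bench import hand_in; print(hand_in())"
```

```text
the job is handed in; nothing more can be done
None
```

The spoon rest is assembled and handed in at about 16 s: the arm lies on both posts with its hole within about 1 mm of the foot's, the larger thumbscrew sits flush, and the small screw is still in its block.

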